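Hang the vial basket on the rim of the ultrasonic bath

ROBOT

A 6-joint arm with a two-finger parallel gripper is mounted at the origin on the work surface. World frame = base frame: x ahead of the robot, y to its left, z up, the work surface at z = 0. Lengths are in m, angles in rad, forces in N, time in s.
With the tool pointing down it reaches from about 0.25 to 0.775 m from the base axis. Payload 4 kg.
Tool frame: the origin (TCP) lies at the very end of the fingers, on their centre line; the grasp point (between the pads) lies 19 mm behind it; z points along the fingers, y is the line along which they close (so a half turn about z gives the same grasp; the last joint's range is limited). The gripper opens to 94 mm and grips with 3 to 60 N. Pads are 16 mm wide; open, the fingers measure 119 mm over their backs; the gripper's body (75 mm by 177 mm) begins 78 mm behind the grasp point.
Start: joints at [-1.232, 0.087, 1.371, -0, 1.684, -0.103], TCP at [0.235, -0.497, 0.206] pointing down, gripper open.
Joint ranges: [-3.1, 3.1], [-0.76, 2.03], [0.27, 2.55], [-1.08, 4.22], [0.17, 2.65], [-2.57, 2.57]. Speed limits (rad/s): [2.79, 2.79, 3.14, 3.14, 3.14, 3.14].

INTERFACE

Orientations are given as [roll, pitch, yaw] about the fixed x, y, z axes, in that order (R = Rz(yaw) Ry(pitch) Rx(roll)).
In Python, from bench import robot, snapshot, finder gives the robot as it stands.
- The arm moves only by the tool drive_tool, never from a script. Its argument "deltas" is text: rows parted by semicolons, each of 7 numbers parted by spaces: the shift along the tool's x, y, z each as a share of 100 mm, from -1 to 1, then the turn, a rotation vector about the tool's x, y, z each as a share of 90 degrees, from -1 to 1, then the finger opening in mm, from 0 to 94. In form: tx ty tz rx ry rz gripper; .... A call has 1 to 5 rows; each row is the pose to reach, as a shift and turn from the pose commanded when the call began, along the tool's axes at that moment; what a row does not reach only later rows make up. A row lasts 1/10 s, in which the tool goes at most 50 mm and 8.59 degrees, less where a joint would pass 70% of its speed; a pose out of reach is approached as far as the arm can. A call with a number of a shift or a turn outside -1 to 1 is refused whole. A call with a gripper value outside its range is refused whole. The fingers move at their own pace and stop on an object; the grip force is fixed at half the most. Time passes only in rows, so rows that repeat a pose let the fingers close. It gives the time, the measured TCP pose, the force, the opening and the grip force at its end, in the units of the state.
- robot.get_obs(): the state, without advancing time (a new reading comes with each control period).
- snapshot(name): name is "scene" or "top"; returns a dict with "img" (384x512x3 uint8, red, green, blue), "fx", "fy", "cx", "cy" (pixels), "T" (4x4, takes a point from camera to world coordinates). Camera axes: x right, y up, looking along -z (the intrinsics and any distortion apply to the point x, -y, -z); pixel columns grow to the right and rows downward; lengths in m; the calibration is good to about 2 mm. A picture is of the moment at which its call begins. There is no depth.
- robot.close_job(): hands the job in; it is judged then, once.
Trained networks look in the newest picture that a camera, given by its name, has taken for a name from the list of things; names that differ only in an ending like _2 or _b are one class to them, and where a whole thing is asked for, a point or a joint stands for the part that bears it (a point fixed in the world has none). Each returns a list of dicts, best first, with "confidence" (0 to 1); they miss things now and then, are a little off and sometimes report something else, mostly with a low value. They report only what shows in the picture. A call takes as long as a camera call. They do not tell look-alikes from the thing itself.
- finder.look_for(camera, thing): "xy" ([column, row] in pixels, amid what is visible of it).
- finder.masks_of(camera, thing): "region" (384x512 bool, what is visible of it) and "xy" ([column, row] in pixels, amid what is visible of it).
- finder.landmark_of(camera, thing): "xy" ([column, row] in pixels: a listed point, or the origin of a listed thing).
The state is a dict: "time": time; "joint_positions": joint angles; "qvel": joint speeds; "joint_torque": joint torques, N m; "tool_pos": TCP position; "ee_rot": TCP orientation; "wrist_force": force on the tool from outside, world axes, zero at the start; "wrist_torque": the same for the moment, N m; "width": finger opening in m; "finger_force": force on a finger pad.
Only numpy, scipy, OpenCV 4.12 (cv2) and the standard library are available. Lean on these libraries where they do the work, as an engineer would, in place of code of your own. Each camera call takes 0.05 s, during which the arm holds its last target. There are 200 camera calls.

TASK

Lift the vial basket with the orange handle out of the drip tray and hang it by its hook over the near rim of the ultrasonic bath, midway between the blue bands, with the vials inside the tank. Press it down firmly enough to snap past the spring catch and sit fully home but without forcing it hard against the rim, then let go. Keep the basket upright and leave the other things on the bench alone.

Things in the scene. Friction and masses are not known exactly. Their poses are not given: they have to be found in the camera images.
- handle (a point): centre of the vial basket's orange upright handle block, where to grip it: 14 mm thick (x), 44 mm wide (y), 45 mm tall. It stands on the hook's flat bridge, 22.5 mm below this point. Vial caps reach up to 60 mm below it, on its +x side. Axes: x from the hook's lip towards the vials, z up; at the start x is within 0.7 rad of world x.
- basket: hook-on vial basket, about 0.24 kg: steel tray 64 (x) x 76 (y) mm holding four amber vials, with hook and handle on its -x side; stands upright in a grey drip tray. Origin on its underside, 42 mm to the +x side of handle and 112.5 mm below it; same axes.
- hook (a point): middle of the hook, on the underside of its bridge (rests on the rim): 26.5 mm below handle and 2 mm to its +x side, same axes. The hook is a downward channel 60 mm long (y): back plate 6 mm to +x, running down 86 mm to the underside; 30 mm lip to -x with a round bead (radius 5 mm, axis 23 mm below, 11 mm to -x) at its foot. Gap plate to bead 12 mm.
- bath: fixed white ultrasonic bath, housing 200 (x) x 240 (y) x 90 mm, with an empty, height-adjustable steel tank 150 x 190 mm outside, 9 mm walls, 105 mm deep, its rim standing 46 to 94 mm above the housing. Origin on the bench under its centre, 70.5 mm to the +x side of seat; same axes.
- seat (a point): where the hook belongs: middle of the near (-x) tank rim, between two blue bands (34 mm either side), mid-thickness of the 9 mm rim, at the NOMINAL height of its top, 160 mm. The rigid tank may be set up to 24 mm lower or higher than this, unmeasured: feel for it. x points across the tank (the basket's x must point the same way), y along the rim, z up.
- catch (a joint): sprung blue roller (8 mm across, 30 long) in the rim's outer face, axis 14 mm below its real top. 0 = out (5 mm proud), up to 0.0055 m pressed in; spring 7.5 to 10 N. The bead meets it about 15 mm before the bridge lands, must be pressed past it (about 6 to 12 N down), then it jumps back to near 0 above the bead as the hook comes home.
- plunger (a joint): white presence pin (6 mm across) in the middle of the rim's top at the seat. 0 = out, standing 4 mm above the rim; about 0.004 m when the hook's bridge is home on the rim; spring 1 to 1.5 N.
- solvent_blue: a clear solvent bottle with a blue cap, 66 mm across, 140 mm tall; origin at the centre of its underside. A bystander: leave it alone.
- solvent_red: a clear solvent bottle with a red cap, 70 mm across, 170 mm tall; origin at the centre of its underside. A bystander: leave it alone.
- amber_jar: a small amber jar with a black lid, 40 mm across, 50 mm tall, standing in the drip tray beyond the basket; origin at the centre of its underside. A bystander: leave it alone.
- beaker: a glass beaker, 64 mm across, 85 mm tall; origin at the centre of its underside. A bystander: leave it alone.
- white_jar: a small white plastic jar, 44 mm across, 60 mm tall; origin at the centre of its underside. A bystander: leave it alone.
Mind the look-alikes: they are no part of the job. What is shaped like the basket but yellow is not meant.

How it is judged:
By the outcome, as a careful person would: the job done as asked, in the order asked, and still so for the second after the job is handed in, with the robot touching nothing.
It also fails if it takes over 50 s, if anything falls off the work surface, if the arm or the gripper's body presses on something with over 40 N, if the wrist force passes 120 N, or if a joint passes its speed limit or range.

## Working session

There is one attempt and no reset: what is moved stays moved. The work goes in short steps, Python scripts to look and compute and a tool call to move; the robot and the scene stay as the last step left them, time stands still between calls to the robot, and variables do not carry over. Pictures are saved under pics/ and viewed, at most 10 in all, crops included, and the job is handed in when it is done.

Besides the shell and the picture viewer there is one more tool, called after "Request:" as name(argument=value, ...), one argument or row to a line, values as JSON. drive_tool: Moves the arm, as the interface text tells. Shift numbers are shares of 100 mm and turn numbers shares of 90 degrees, none past 1 either way. Its arguments: {"type":"object","properties":{"deltas":{"type":"string"}},"required":["deltas"]}

```bash
mkdir -p pics
cat > h.py <<'E'
from bench import robot, snapshot, finder
import numpy as np, cv2
def snap(n,f=None):
    s=snapshot(n)
    if f: cv2.imwrite('pics/'+f,s['img'][:,:,::-1])
    return s
def ray(s,xy):
    T=np.array(s['T']); d=np.array([(xy[0]-s['cx'])/s['fx'],-(xy[1]-s['cy'])/s['fy'],-1.])
    return T[:3,3],T[:3,:3]@d
def atz(s,xy,z):
    o,d=ray(s,xy); return o+d*(z-o[2])/d[2]
def tri(s1,a,s2,b):
    o1,d1=ray(s1,a);o2,d2=ray(s2,b)
    t=np.linalg.lstsq(np.c_[d1,-d2],o2-o1,rcond=None)[0]
    p,q=o1+d1*t[0],o2+d2*t[1]; return (p+q)/2,np.linalg.norm(p-q)
def proj(s,p):
    T=np.array(s['T']); c=T[:3,:3].T@(np.array(p)-T[:3,3]); return [s['cx']+s['fx']*c[0]/-c[2], s['cy']+s['fy']*c[1]/c[2]]
E
python3 - <<'E'
from h import *
a=snap('scene','s0.png');b=snap('top','t0.png')
print({k:np.round(v,3) for k,v in a.items() if k!='img'},{k:np.round(v,3) for k,v in b.items() if k!='img'})
for c in('scene','top'):
  for t in('handle','hook','basket','seat','bath'):
    print(c,t,[(np.round(d['xy'],1).tolist(),round(d['confidence'],2)) for d in finder.landmark_of(c,t)])
E
```

```text
{'fx': np.float64(435.286), 'fy': np.float64(435.286), 'cx': np.float64(249.518), 'cy': np.float64(193.539), 'T': array([[ 7.000e-03, -6.890e-01,  7.240e-01,  1.631e+00],
       [ 1.000e+00,  6.000e-03, -4.000e-03, -3.000e-03],
       [-1.000e-03,  7.240e-01,  6.890e-01,  1.122e+00],
       [ 0.000e+00,  0.000e+00,  0.000e+00,  1.000e+00]])} {'fx': np.float64(361.99), 'fy': np.float64(361.99), 'cx': np.float64(258.845), 'cy': np.float64(196.494), 'T': array([[-0.023,  0.993, -0.113,  0.398],
       [-1.   , -0.024, -0.007,  0.003],
       [-0.009,  0.113,  0.994,  1.409],
       [ 0.   ,  0.   ,  0.   ,  1.   ]])}
scene handle [([158.9, 165.8], 0.91), ([178.8, 186.7], 0.71)]
scene hook [([176.9, 193.5], 0.97), ([160.3, 166.3], 0.96), ([247.9, 252.6], 0.66)]
scene basket [([175.1, 214.4], 0.98), ([157.1, 181.0], 0.62), ([208.1, 236.7], 0.35), ([99.9, 201.5], 0.26)]
scene seat [([309.0, 183.0], 0.61)]
scene bath [([314.0, 230.0], 0.69)]
top handle [([355.4, 231.6], 0.67), ([325.4, 199.3], 0.61)]
top hook [([353.6, 232.1], 0.73), ([329.3, 200.6], 0.68), ([260.9, 155.2], 0.33)]
top basket [([327.7, 195.0], 0.95), ([350.8, 241.8], 0.72)]
top seat [([202.0, 188.8], 0.86)]
top bath [([208.6, 181.6], 0.91)]
```

View pics/s0.png

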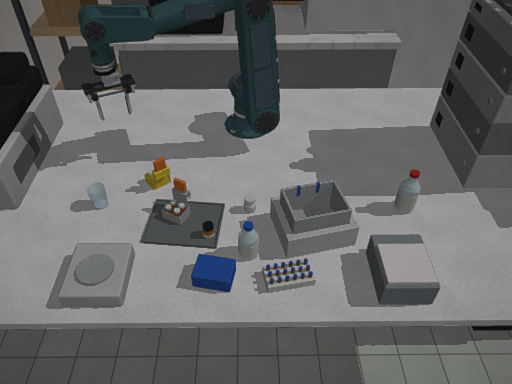

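View pics/t0.png

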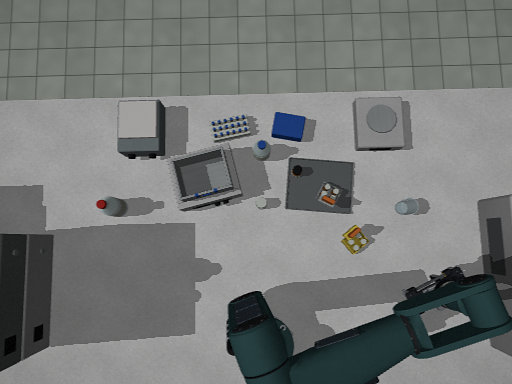

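The real basket is the silver one in the grey tray (handle at scene (180,186), top (327,198)). The look-alike is the yellow one outside it (scene (158,165), top (355,232)). The bath's blue bands are at scene (298,190) and (318,187), top (197,194) and (215,190).

Run:
```python
from h import *
a=snap('scene');b=snap('top')
print('handle',tri(a,[178.8,186.7],b,[325.4,199.3]))
print('hook',tri(a,[176.9,193.5],b,[329.3,200.6]))
print('basket',tri(a,[175.1,214.4],b,[327.7,195]))
print('seat',tri(a,[309,183],b,[202,188.8]), atz(a,[309,183],.16),atz(b,[202,188.8],.16))
print('bath',atz(a,[314,230],0),atz(b,[208.6,181.6],0))
def col(s,x0,y0,x1,y1,cond):
    im=s['img'][y0:y1,x0:x1].astype(int);m=cond(im[...,0],im[...,1],im[...,2]).astype(np.uint8)
    n,l,st,ce=cv2.connectedComponentsWithStats(m); 
    return [(st[i,4],(ce[i]+[x0,y0]).round(1).tolist(),cv2.minAreaRect(np.argwhere(l==i)[:,::-1].astype(np.float32))) for i in range(1,n) if st[i,4]>4]
org=lambda r,g,bb:(r>150)&(r>1.6*g)&(bb<90)
blu=lambda r,g,bb:(bb>90)&(bb>1.7*r)
print(col(a,165,172,200,200,org));print(col(b,310,175,345,215,org))
print(col(a,280,175,335,205,blu));print(col(b,175,175,235,205,blu))
c1=cv2.resize(a['img'][150:250,140:360],None,fx=3.6,fy=3.6,interpolation=2)
c2=cv2.resize(b['img'][140:215,160:370],None,fx=3.75,fy=3.75,interpolation=2)
w=min(c1.shape[1],c2.shape[1]);cv2.imwrite('pics/c1.png',cv2.resize(np.vstack([c1[:,:w],c2[:,:w]])[:,:,::-1],(720,586)))
```

```text
handle (array([ 0.53129408, -0.23408332,  0.10928415]), np.float64(0.011989566441084063))
hook (array([ 0.52921866, -0.24945712,  0.07581808]), np.float64(0.002616604703417188))
basket (array([ 0.5587705 , -0.25971043,  0.00124717]), np.float64(0.005486499425159972))
seat (array([0.57228775, 0.20311844, 0.16189384]), np.float64(0.01086146211487271)) [0.57101104 0.19797366 0.16      ] [0.57287012 0.20893088 0.16      ]
bath [0.63507922 0.22324383 0.        ] [0.6232214  0.20908523 0.        ]
[(np.int32(5), [183.0, 182.0], ((18.000001907348633, 10.0), (1.4142134189605713, 1.4142134189605713), 45.0))]
[(np.int32(25), [328.7, 199.3], ((18.924528121948242, 24.235849380493164), (10.781272888183594, 2.622471809387207), 29.05460548400879))]
[(np.int32(6), [317.7, 182.8], ((38.0, 8.0), (2.0, 2.0), 90.0)), (np.int32(6), [298.0, 186.5], ((18.0, 11.5), (1.0, 2.0), 90.0))]
[(np.int32(9), [215.0, 189.0], ((40.0, 14.0), (2.0, 2.0), 90.0)), (np.int32(9), [196.0, 194.0], ((21.0, 19.0), (2.0, 2.0), 90.0)), (np.int32(8), [206.5, 194.0], ((31.5, 19.0), (0.7276068925857544, 7.276068687438965), 75.96376037597656))]
```

View pics/c1.png

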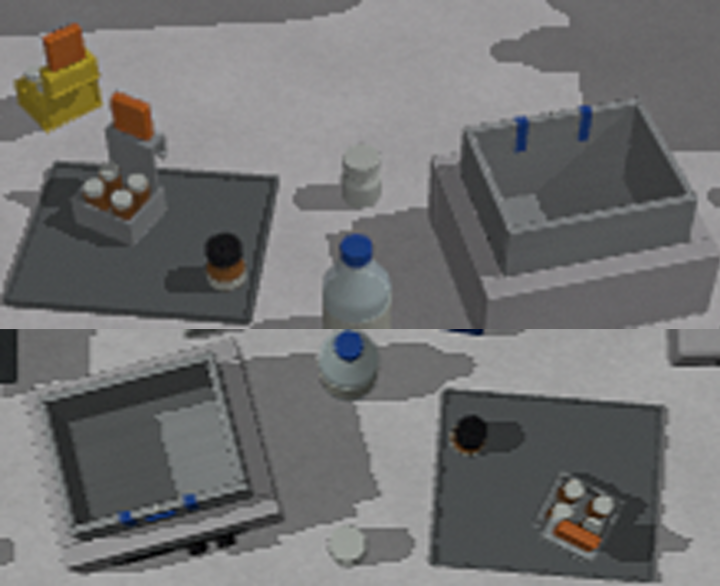

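The crop confirms it: the target is the silver basket with the orange handle in the tray, at about 30° negative yaw. The bath is at about +13°, with a blue roller between the bands. I'll fit both poses next.

```bash
cat > fit.py <<'E'
from h import *
from scipy.optimize import least_squares
def W(p,l): # p=x,y,yaw,z
    c,s=np.cos(p[2]),np.sin(p[2]); return np.array([p[0]+c*l[0]-s*l[1],p[1]+s*l[0]+c*l[1],p[3]+l[2]])
def fit(a,b,A,B,p0):
    f=lambda p:np.concatenate([np.subtract(proj(a,W(p,l)),x) for l,x in A]+[np.subtract(proj(b,W(p,l)),x) for l,x in B])
    r=least_squares(f,p0,loss='soft_l1'); return r.x,f(r.x).reshape(-1,2).round(1).tolist()
# seat frame (rim top): corners
R={'nl':(-4.5e-3,-.095,0),'nr':(-4.5e-3,.095,0),'fr':(.1455,.095,0),'fl':(.1455,-.095,0)}
HB=[(sx*.007,sy*.022,sz*.0225) for sx in(-1,1) for sy in(-1,1) for sz in(-1,1)]
TR=[(.042+sx*.032,sy*.038,-.1125) for sx in(-1,1) for sy in(-1,1)]
E
python3 - <<'E'
from fit import *
a=snap('scene');b=snap('top')
ca=lambda x,y:(140+x/3.294,150+y/3.291); cb=lambda x,y:(160+x/3.431,140+(y-329)/3.428)
A=[(R['nl'],ca(463,127)),(R['nr'],ca(637,100)),(R['fr'],ca(693,192)),(R['fl'],ca(513,232)),((.0,-.034,0),(298,186)),((0,.034,0),(318,182.3))]
B=[(R['nl'],cb(253,493)),(R['nr'],cb(77,535)),(R['fr'],cb(40,402)),(R['fl'],cb(215,358)),((0,-.034,0),(215,189)),((0,.034,0),(196,194))]
p,r=fit(a,b,A,B,[.57,.2,.23,.16]);print('seat',p,np.degrees(p[2]),r)
A2=[(HB[5],ca(113,93)),(HB[7],ca(150,104)),(HB[6],ca(152,138)),(HB[4],ca(114,127))]
B2=[((0,0,.0225),(328.7,199.3)),((0,.022,.0225),cb(556,523)),((0,-.022,.0225),cb(598,546))]
q,r=fit(a,b,A2,B2,[.53,-.24,-.5,.115]);print('handle',q,np.degrees(q[2]),r)
def ov(s,off,sz,k,sets):
    im=cv2.resize(s['img'][off[1]:off[1]+sz[1],off[0]:off[0]+sz[0]],None,fx=k,fy=k,interpolation=2)[:,:,::-1].copy()
    for P,L,c in sets:
        for l in L:
            x=proj(s,W(P,l)); cv2.circle(im,tuple(int((x[i]-off[i]+.5)*k) for i in(0,1)),2,c,-1)
    return im
S=[(p,list(R.values())+[(0,-.034,0),(0,.034,0)],(0,0,255)),(q,HB,(0,255,0)),(q,TR,(255,255,0))]
i1=ov(a,(155,165),(200,90),4,S);i2=ov(b,(165,140),(200,75),4,S)
cv2.imwrite('pics/o1.png',cv2.resize(np.vstack([i1,i2]),(727,600)))
o=robot.get_obs();print(o['tool_pos'],o['ee_rot'],o['time'],o['width'])
E
```

```text
seat [0.56017078 0.19601806 0.23474434 0.14355367] 13.449859878863645 [[-0.7, -0.3], [0.5, -1.3], [1.4, 1.6], [-1.7, 0.1], [-0.1, 0.1], [-0.8, 0.5], [-0.9, -0.5], [-1.9, 0.9], [-0.8, -0.7], [-0.2, -1.3], [0.8, 1.5], [1.1, 1.4]]
handle [ 0.52625361 -0.23189569 -0.44516363  0.11863821] -25.505997205831235 [[-0.6, 0.1], [-0.7, 0.4], [0.0, -0.2], [0.7, -0.5], [-0.6, 0.3], [0.3, 0.5], [-0.4, -1.1]]
[ 0.23518071 -0.49720987  0.20552874] [ 3.14147409e+00 -5.75688437e-06  4.41813089e-01] 0.8 0.09380827922590068
```

View pics/o1.png

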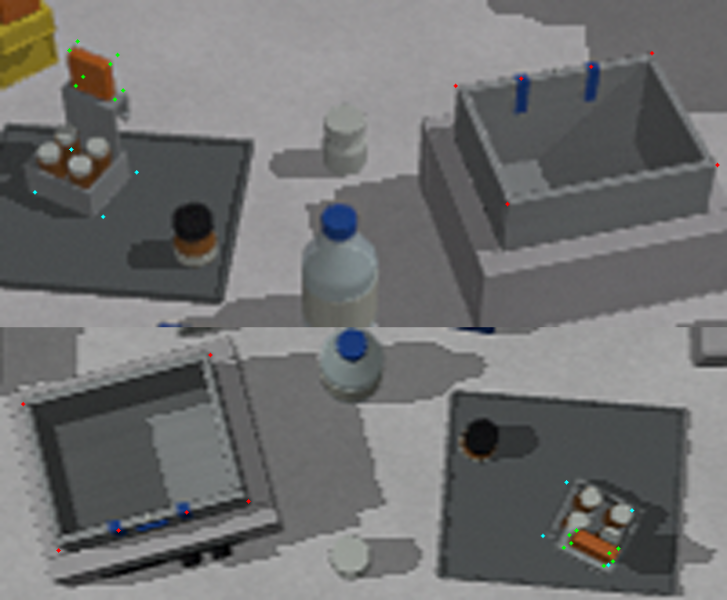

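Run:
```python
from fit import *
a=snap('scene');b=snap('top')
k=3.636
ca=lambda x,y:(155+x/k-.5,165+y/k-.5); cb=lambda x,y:(165+x/k-.5,140+(y-327.3)/k-.5)
A2=[(HB[5],ca(70,48)),(HB[7],ca(113,60)),(HB[6],ca(114,100)),(HB[4],ca(71,85)),(TR[3],ca(93,213)),(TR[2],ca(27,188)),(TR[1],ca(127,180))]
B2=[((0,0,.0225),(328.7,199.3)),((0,.022,.0225),cb(571,537)),((0,-.022,.0225),cb(616,560)),(TR[1],cb(553,540))]
q,r=fit(a,b,A2,B2,[.53,-.24,-.5,.115]);print('handle',q,np.degrees(q[2]),r)
for t in('basket','handle'):
  for s,c in((a,'scene'),(b,'top')):
    for m in finder.masks_of(c,t)[:3]:
      y,x=np.nonzero(m['region']);print(t,c,m['confidence'],np.round(m['xy'],1),x.min(),x.max(),y.min(),y.max(),cv2.minAreaRect(np.c_[x,y].astype(np.float32)))
```

```text
handle [ 0.52406316 -0.23393995 -0.53940216  0.11711293] -30.90546711555088 [[-0.3, 0.2], [-1.8, 1.2], [-0.6, -0.0], [1.0, -0.3], [-0.1, 0.8], [0.8, -0.4], [1.5, -1.6], [-0.0, 1.0], [1.6, 0.0], [0.3, -0.1], [-1.6, -1.2]]
basket scene 0.58 [157.1 176.4] 144 170 156 189 ((156.8000030517578, 173.10000610351562), (27.72724151611328, 27.280029296875), 63.43495178222656)
basket top 0.81 [353.3 241.3] 342 367 225 253 ((353.7500305175781, 239.25003051757812), (22.62741470336914, 23.33452033996582), 45.0)
basket top 0.73 [328.8 194.5] 316 340 182 206 ((326.9000244140625, 194.70001220703125), (20.124608993530273, 21.0190372467041), 26.56505012512207)
basket top 0.31 [202.6 176.9] 167 241 143 210 ((204.14707946777344, 178.0882568359375), (58.45108413696289, 64.75701141357422), 75.96376037597656)
handle scene 0.94 [157.5 174.1] 145 170 157 189 ((156.90000915527344, 173.79998779296875), (25.491174697875977, 25.938386917114258), 63.43495178222656)
handle scene 0.85 [177.2 207.9] 162 190 178 224 ((179.42466735839844, 201.5342559814453), (26.685382843017578, 42.368896484375), 20.556045532226562)
handle scene 0.48 [409.5 194.3] 394 420 169 213 ((408.2500305175781, 191.25), (20.871028900146484, 45.853023529052734), 18.43494987487793)
handle top 0.66 [330.2 194.3] 316 340 182 207 ((327.3999938964844, 194.6999969482422), (21.01903533935547, 20.57182502746582), 26.56505012512207)
handle top 0.6 [356.  238.3] 342 367 225 253 ((353.72003173828125, 238.95999145507812), (22.800003051757812, 22.0), 53.13010025024414)
```

Request:
drive_tool(
  deltas="1 -0.3 0 0 0 0 94;1 -0.3 0 0 0 0 94;1 -0.3 0 0 0 0 94",
)

```text
time: 1.4
tool_pos: [0.316, -0.4242, 0.2059]
ee_rot: [-3.142, -0.002, 0.448]
wrist_force: [-0.1, 0.1, -0.0]
width: 0.0941
finger_force: 0.0
```

Request:
drive_tool(
  deltas="1 -0.3 0 0 0 0 94;1 -0.3 0 0 0 0 94;1 -0.3 0 0 0 0 94",
)

```text
time: 1.7
tool_pos: [0.3931, -0.3545, 0.2057]
ee_rot: [-3.141, -0.002, 0.448]
wrist_force: [0.1, -1.0, 0.3]
width: 0.094
finger_force: 0.0
```

Request:
drive_tool(
  deltas="1 -0.3 0 0 0 0 94;1 -0.3 0 0 0 0 94;1 -0.3 0 0 0 0 94",
)

```text
time: 2.0
tool_pos: [0.4703, -0.2851, 0.2053]
ee_rot: [-3.141, -0.001, 0.447]
wrist_force: [-0.4, 0.3, 0.9]
width: 0.094
finger_force: 0.0
```

Request:
drive_tool(
  deltas="0.75 -0.24 0 0 0 -0.39 94;0.75 -0.24 0 0 0 -0.39 94;0.75 -0.24 0 0 0 -0.39 94;0.75 -0.24 0 0 0 -0.39 94;0.75 -0.24 0 0 0 -0.39 94",
)

```text
time: 2.5
tool_pos: [0.5247, -0.2353, 0.2053]
ee_rot: [-3.141, 0.001, 1.054]
wrist_force: [-1.1, -0.6, -0.2]
width: 0.0942
finger_force: 0.0
```

Request:
drive_tool(
  deltas="0 0 0.5 0 0 0 94;0 0 0.8 0 0 0 94;0 0 1 0 0 0 94;0 0 1 0 0 0 94",
)

```text
time: 2.9
tool_pos: [0.5223, -0.2339, 0.1014]
ee_rot: [-3.134, 0.001, 1.05]
wrist_force: [0.3, 0.9, 0.4]
width: 0.0938
finger_force: 0.0
```

Run:
```python
from h import *
a=snap('scene');b=snap('top')
i1=cv2.resize(a['img'][130:230,140:240],None,fx=4,fy=4,interpolation=2);i2=cv2.resize(b['img'][150:250,280:380],None,fx=4,fy=4,interpolation=2)
cv2.imwrite('pics/g1.png',np.hstack([i1,i2])[:,:,::-1]); print(robot.get_obs()['tool_pos'])
```

```text
[ 0.5250446  -0.23489447  0.10588764]
```

View pics/g1.png

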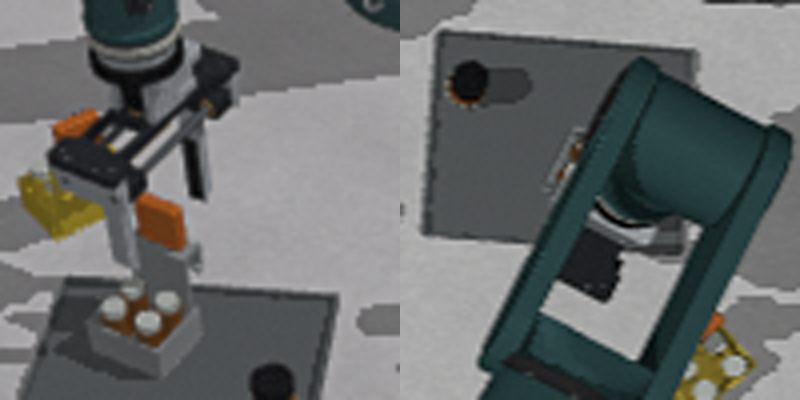

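The scene shows the fingers straddling the orange handle (fingertip midpoint about (167,228), handle (162,220) in the crop). I'll close the gripper.

Request:
drive_tool(
  deltas="0 0 0.05 0 0 0 94;0 0 0.05 0 0 0 40;0 0 0.05 0 0 0 20;0 0 0.05 0 0 0 5;0 0 0.05 0 0 0 5",
)

```text
time: 3.5
tool_pos: [0.5256, -0.2339, 0.101]
ee_rot: [3.141, 0.0, 1.054]
wrist_force: [0.1, -0.6, 0.5]
width: 0.0652
finger_force: 0.0
```

Request:
drive_tool(
  deltas="0 0 0 0 0 0 5;0 0 0 0 0 0 5;0 0 0 0 0 0 5;0 0 0 0 0 0 5;0 0 0 0 0 0 5",
)

```text
time: 4.0
tool_pos: [0.5254, -0.2338, 0.1004]
ee_rot: [-3.142, 0.0, 1.054]
wrist_force: [0.1, -0.6, -0.6]
width: 0.0256
finger_force: 0.0
```

Request:
drive_tool(
  deltas="0 0 0 0 0 0 5;0 0 0 0 0 0 5;0 0 0 0 0 0 5;0 0 0 0 0 0 5",
)

```text
time: 4.4
tool_pos: [0.5258, -0.234, 0.1006]
ee_rot: [3.141, 0.0, 1.054]
wrist_force: [2.0, -0.6, 0.3]
width: 0.0134
finger_force: 30.0
```

Request:
drive_tool(
  deltas="0 0 -0.1 0 0 0 5;0 0 -0.2 0 0 0 5;0 0 -0.2 0 0 0 5",
)

```text
time: 4.7
tool_pos: [0.5263, -0.2343, 0.1226]
ee_rot: [3.138, 0.0, 1.054]
wrist_force: [0.4, 0.8, -1.7]
width: 0.0138
finger_force: 30.0
```

Run:
```python
from h import *
a=snap('scene');b=snap('top')
i1=cv2.resize(a['img'][172:257,265:360],None,fx=6,fy=6,interpolation=cv2.INTER_CUBIC)[:,:,::-1]
i2=cv2.resize(b['img'][140:215,162:247],None,fx=6,fy=6,interpolation=cv2.INTER_CUBIC)[:,:,::-1]
c=np.zeros((510,1080,3),np.uint8);c[:,:570]=i1;c[:450,570:]=i2
cv2.imwrite('pics/b1.png',c[:,:570]);cv2.imwrite('pics/b2.png',i2)
```

```text
(no output)
```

View pics/b1.png

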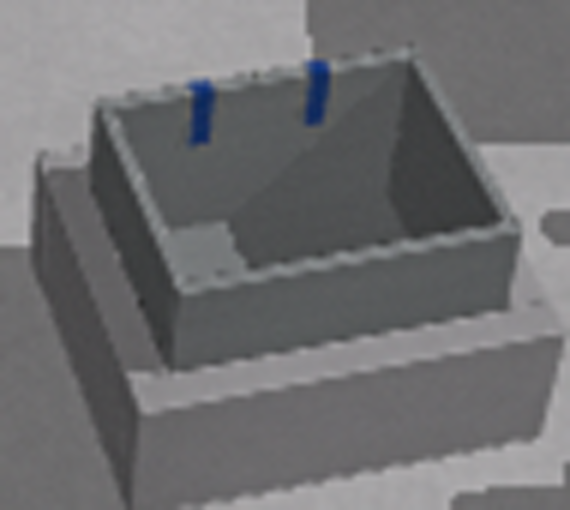

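View pics/b2.png

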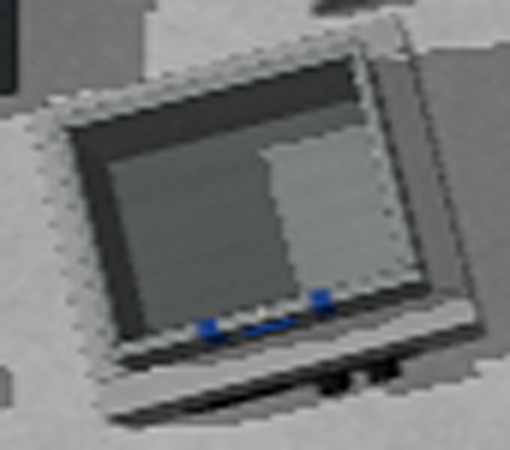

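Request:
drive_tool(
  deltas="0 0 -0.5 0 0 0 5;0 0 -1 0 0 0 5;0 0 -1 0 0 0 5",
)

```text
time: 5.1
tool_pos: [0.5285, -0.2355, 0.2295]
ee_rot: [3.126, -0.0, 1.054]
wrist_force: [-0.4, -0.9, -1.1]
width: 0.0138
finger_force: 30.0
```

Request:
drive_tool(
  deltas="0 0 -0.5 0 0 0 5;0 0 -0.9 0 0 0 5;0 0 -0.9 0 0 0 5",
)

```text
time: 5.4
tool_pos: [0.5269, -0.2346, 0.3167]
ee_rot: [3.13, 0.0, 1.054]
wrist_force: [0.1, 0.1, -1.2]
width: 0.014
finger_force: 30.0
```

Scene crop: rim outer corners at (97,102), (412,48), (520,232) and (182,292), housing corners at (40,155), (143,412) and (562,330). Top crop: bands at (208,330) and (320,302), with the white plunger between them at (262,313).

```bash
cat > bath.py <<'E'
from fit import *
a=snap('scene');b=snap('top')
ca=lambda x,y:(265+x/6-.5,172+y/6-.5); cb=lambda x,y:(162+x/6-.5,140+y/6-.5)
h=lambda sx,sy,z:(.0705+sx*.1,sy*.12,z)
i=lambda sx,sy:(.0705+sx*.066,sy*.086)
A=[((-4.5e-3,-.095),ca(97,102)),((-4.5e-3,.095),ca(413,48)),((.1455,.095),ca(520,232)),((.1455,-.095),ca(181,292)),
 (h(-1,-1,.09),ca(40,155)),(h(1,-1,.09),ca(142,412)),(h(1,1,.09),ca(562,330)),((4.5e-3,-.034),ca(202,86)),((4.5e-3,.034),ca(318,66))]
B=[(i(1,1),cb(72,128)),(i(1,-1),cb(352,58)),(i(-1,-1),cb(424,282)),(i(-1,1),cb(120,345)),((0,-.034),cb(320,302)),((0,.034),cb(208,330)),
 (h(-1,-1,.09),cb(472,300)),(h(1,-1,.09),cb(400,20)),(h(-1,1,.09),cb(103,385))]
pt=lambda p,l:W([p[0],p[1],p[2],0],(l[0],l[1],l[2] if len(l)>2 else p[3]))
# p[4:6]: top-camera pixel bias, p[6:8]: scene bias (calibration ~2 mm)
f=lambda p:np.concatenate([np.subtract(proj(a,pt(p,l)),x) for l,x in A]+[np.subtract(proj(b,pt(p,l)),x) for l,x in B])
r=least_squares(f,[.57,.2,.23,.15],loss='soft_l1',f_scale=.7)
print(r.x,np.degrees(r.x[2]));print(f(r.x).reshape(-1,2).round(1).tolist())
E
python3 bath.py
```

```text
[0.56292604 0.19710886 0.23145912 0.14715416] 13.26163064698289
[[-0.4, -0.5], [1.1, -0.7], [1.2, -0.3], [-0.3, 0.3], [-0.8, -0.8], [-0.3, 0.1], [1.8, 0.0], [0.6, 0.9], [0.8, 1.0], [-0.0, 0.4], [0.2, 0.1], [-2.8, -1.8], [0.4, -0.1], [0.5, -0.2], [0.4, -0.1], [1.8, 4.0], [0.6, -0.8], [-0.2, 6.3]]
```

Request:
drive_tool(
  deltas="0.25 -0.1 0 0 0 0 5;0.6 -0.25 0 0 0 0 5;1 -0.43 0 0 0 0 5",
)

```text
time: 5.8
tool_pos: [0.5365, -0.1251, 0.306]
ee_rot: [-3.135, 0.002, 1.052]
wrist_force: [0.7, 0.7, -1.4]
width: 0.0141
finger_force: 30.0
```

Request:
drive_tool(
  deltas="0.35 -0.15 0 0 0 0 5;0.7 -0.3 0 0 0 0 5;1 -0.43 0 0 0 0 5",
)

```text
time: 6.1
tool_pos: [0.5484, -0.0153, 0.3065]
ee_rot: [-3.136, 0.002, 1.055]
wrist_force: [0.6, -0.1, -1.8]
width: 0.014
finger_force: 30.0
```

Request:
drive_tool(
  deltas="0.35 -0.15 0 0 0 -0.08 5;0.7 -0.3 0 0 0 -0.16 5;1 -0.43 0 0 0 -0.24 5",
)

```text
time: 6.4
tool_pos: [0.5603, 0.0926, 0.3063]
ee_rot: [-3.135, 0.001, 1.437]
wrist_force: [0.5, -0.9, -3.0]
width: 0.0139
finger_force: 30.0
```

Request:
drive_tool(
  deltas="0.35 0 0 0 0 -0.08 5;0.7 0 0 0 0 -0.16 5;1 -0.03 0 0 0 -0.237 5;1 -0.03 0 0 0 -0.237 5;1 -0.03 0 0 0 -0.237 5",
)

```text
time: 6.9
tool_pos: [0.5715, 0.1905, 0.3068]
ee_rot: [-3.135, 0.001, 1.804]
wrist_force: [0.6, -0.2, -2.5]
width: 0.014
finger_force: 30.0
```

Run:
```python
from fit import *
a=snap('scene');b=snap('top');o=robot.get_obs();print(o['tool_pos'],o['ee_rot'],o['wrist_force'])
t=o['tool_pos'];P=[t[0],t[1],o['ee_rot'][2]-np.pi/2,t[2]+.0167]
im=cv2.resize(a['img'][60:260,240:400],None,fx=3.6,fy=3,interpolation=2)[:,:,::-1].copy()
im=cv2.resize(a['img'][80:245,240:400],None,fx=3.6,fy=3.6,interpolation=2)[:,:,::-1].copy()
d=lambda x,c:cv2.circle(im,(int((x[0]-239.5)*3.6),int((x[1]-79.5)*3.6)),2,c,-1)
for l in HB:d(proj(a,W(P,l)),(0,255,0))
for l in TR:d(proj(a,W(P,l)),(255,255,0))
S=[.5629,.1971,.2315,.147]
for l in list(R.values())+[(0,0,0),(0,-.034,0),(0,.034,0)]:d(proj(a,W(S,l)),(0,0,255))
cv2.imwrite('pics/p1.png',im)
```

```text
[0.57189121 0.18932263 0.30843593] [-3.13808840e+00  6.21794397e-04  1.80211181e+00] [-0.61980385 -0.41429308 -2.19483247]
```

View pics/p1.png

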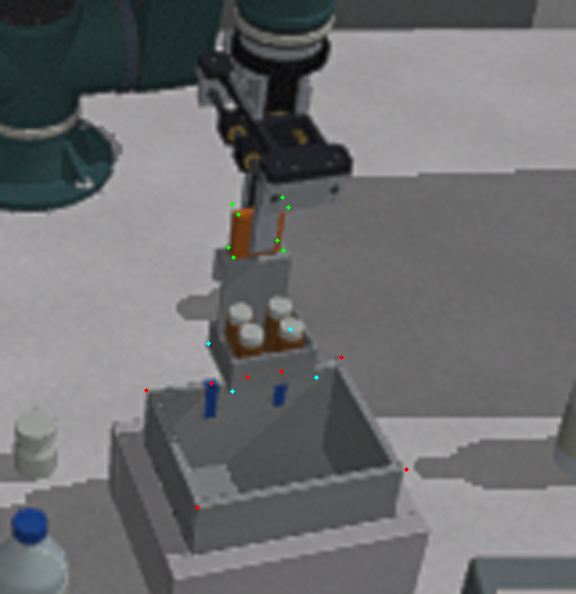

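The projected handle model matches the picture, so the basket is upright and centred in the grip. The hook is about 9 mm short along the rim. I'll correct that, go down inside the tank, then feel for the rim.

Request:
drive_tool(
  deltas="0.09 0.03 0 0 0 0 5;0.09 0.03 0.2 0 0 0 5;0.09 0.03 0.45 0 0 0 5;0.09 0.03 0.7 0 0 0 5;0.09 0.03 0.9 0 0 0 5",
)

```text
time: 7.5
tool_pos: [0.5728, 0.1991, 0.2187]
ee_rot: [-3.14, -0.0, 1.802]
wrist_force: [0.3, 0.4, -2.0]
width: 0.0139
finger_force: 30.0
```

Request:
drive_tool(
  deltas="0 0 0.07 0 0 0 5;0 0 0.07 0 0 0 5;0 0 0.07 0 0 0 5",
)

```text
time: 7.8
tool_pos: [0.5737, 0.1996, 0.2148]
ee_rot: [3.139, -0.0, 1.803]
wrist_force: [0.1, 0.1, -2.6]
width: 0.014
finger_force: 30.0
```

Request:
drive_tool(
  deltas="0 -0.03 0 0 0 0 5;0 -0.06 0 0 0 0 5;0 -0.09 0 0 0 0 5;0 -0.09 0 0 0 0 5",
)

```text
time: 8.2
tool_pos: [0.5641, 0.1976, 0.2141]
ee_rot: [3.141, 0.0, 1.804]
wrist_force: [0.1, 0.1, -3.0]
width: 0.0135
finger_force: 30.0
```

Request:
drive_tool(
  deltas="0 -0.02 0 0 0 0 5;0 -0.02 0 0 0 0 5",
)

```text
time: 8.4
tool_pos: [0.5622, 0.1971, 0.2136]
ee_rot: [-3.142, 0.0, 1.804]
wrist_force: [0.4, 0.5, -2.0]
width: 0.0139
finger_force: 30.0
```

Request:
drive_tool(
  deltas="0 -0.02 0 0 0 0 5;0 -0.02 0 0 0 0 5",
)

```text
time: 8.6
tool_pos: [0.5603, 0.1966, 0.2134]
ee_rot: [-3.141, 0.0, 1.804]
wrist_force: [-0.3, 1.1, -2.5]
width: 0.0138
finger_force: 30.0
```

Request:
drive_tool(
  deltas="0 -0.01 0 0 0 0 5;0 -0.01 0 0 0 0 5",
)

```text
time: 8.8
tool_pos: [0.5594, 0.1964, 0.2134]
ee_rot: [-3.142, 0.0, 1.804]
wrist_force: [-0.5, 0.3, -2.9]
width: 0.0142
finger_force: 30.0
```

Request:
drive_tool(
  deltas="0 -0.01 0 0 0 0 5;0 -0.01 0 0 0 0 5",
)

```text
time: 9.0
tool_pos: [0.5592, 0.1963, 0.2134]
ee_rot: [3.14, 0.0, 1.804]
wrist_force: [2.5, 1.2, -4.1]
width: 0.0138
finger_force: 30.0
```

Request:
drive_tool(
  deltas="0 -0.01 0 0 0 0 5;0 -0.01 0 0 0 0 5",
)

```text
time: 9.2
tool_pos: [0.559, 0.1963, 0.2134]
ee_rot: [3.138, 0.0, 1.804]
wrist_force: [4.9, 1.6, -6.2]
width: 0.0141
finger_force: 30.0
```

Request:
drive_tool(
  deltas="0 -0.01 0 0 0 0 5;0 -0.01 0 0 0 0 5",
)

```text
time: 9.4
tool_pos: [0.5588, 0.1962, 0.2134]
ee_rot: [3.136, -0.0, 1.804]
wrist_force: [5.9, 1.7, -6.5]
width: 0.0139
finger_force: 30.0
```

Request:
drive_tool(
  deltas="0 0.043 0 0 0 0 5;0 0.043 0 0 0 0 5;0 0.043 0.1 0 0 0 5;0 0.043 0.2 0 0 0 5;0 0.043 0.2 0 0 0 5",
)

```text
time: 9.9
tool_pos: [0.5597, 0.1965, 0.1907]
ee_rot: [-3.138, 0.0, 1.804]
wrist_force: [-0.6, -0.4, -2.2]
width: 0.0137
finger_force: 30.0
```

Request:
drive_tool(
  deltas="0 0 0.03 0 0 0 5;0 0 0.05 0 0 0 5;0 0 0.05 0 0 0 5",
)

```text
time: 10.2
tool_pos: [0.5605, 0.1967, 0.1882]
ee_rot: [-3.141, 0.0, 1.804]
wrist_force: [0.6, 0.7, -2.8]
width: 0.0139
finger_force: 30.0
```

Request:
drive_tool(
  deltas="0 0 0.03 0 0 0 5;0 0 0.05 0 0 0 5;0 0 0.05 0 0 0 5",
)

```text
time: 10.5
tool_pos: [0.5605, 0.1967, 0.183]
ee_rot: [-3.141, 0.0, 1.804]
wrist_force: [-0.1, 0.0, -3.3]
width: 0.0136
finger_force: 30.0
```

Request:
drive_tool(
  deltas="0 0 0.02 0 0 0 5;0 0 0.04 0 0 0 5;0 0 0.04 0 0 0 5",
)

```text
time: 10.8
tool_pos: [0.5606, 0.1967, 0.179]
ee_rot: [-3.141, 0.0, 1.804]
wrist_force: [-0.2, 0.1, -2.8]
width: 0.0136
finger_force: 30.0
```

Request:
drive_tool(
  deltas="0 0 0.02 0 0 0 5;0 0 0.03 0 0 0 5;0 0 0.03 0 0 0 5",
)

```text
time: 11.1
tool_pos: [0.5606, 0.1967, 0.1762]
ee_rot: [-3.141, 0.0, 1.804]
wrist_force: [-0.2, -0.3, -2.2]
width: 0.0137
finger_force: 30.0
```

Request:
drive_tool(
  deltas="0 0 0.02 0 0 0 5;0 0 0.03 0 0 0 5;0 0 0.03 0 0 0 5",
)

```text
time: 11.4
tool_pos: [0.56, 0.1966, 0.1737]
ee_rot: [-3.14, 0.0, 1.804]
wrist_force: [-3.1, -1.1, -0.1]
width: 0.0142
finger_force: 30.0
```

Request:
drive_tool(
  deltas="0 0 0.01 0 0 0 5;0 0 0.02 0 0 0 5;0 0 0.02 0 0 0 5",
)

```text
time: 11.7
tool_pos: [0.5597, 0.1965, 0.1726]
ee_rot: [-3.14, 0.0, 1.804]
wrist_force: [-5.5, -1.0, 3.0]
width: 0.0139
finger_force: 30.0
```

Request:
drive_tool(
  deltas="0 0 0.01 0 0 0 5;0 0 0.02 0 0 0 5;0 0 0.02 0 0 0 5",
)

```text
time: 12.0
tool_pos: [0.5596, 0.1965, 0.1701]
ee_rot: [-3.14, 0.0, 1.804]
wrist_force: [-5.4, -1.3, 3.2]
width: 0.0142
finger_force: 30.0
```

Request:
drive_tool(
  deltas="0 0 0.01 0 0 0 5;0 0 0.02 0 0 0 5;0 0 0.02 0 0 0 5",
)

```text
time: 12.3
tool_pos: [0.5596, 0.1965, 0.1673]
ee_rot: [-3.139, 0.0, 1.804]
wrist_force: [-4.2, -0.9, 0.7]
width: 0.0136
finger_force: 30.0
```

Request:
drive_tool(
  deltas="0 0 0.01 0 0 0 5;0 0 0.02 0 0 0 5;0 0 0.02 0 0 0 5",
)

```text
time: 12.6
tool_pos: [0.5597, 0.1965, 0.1644]
ee_rot: [-3.138, 0.0, 1.804]
wrist_force: [-6.4, -1.1, -3.0]
width: 0.0138
finger_force: 30.0
```

Request:
drive_tool(
  deltas="0 0 0.01 0 0 0 5;0 0 0.02 0 0 0 5;0 0 0.02 0 0 0 5",
)

```text
time: 12.9
tool_pos: [0.5597, 0.1965, 0.1619]
ee_rot: [-3.138, 0.0, 1.804]
wrist_force: [-4.3, -0.7, -6.6]
width: 0.0141
finger_force: 30.0
```

Request:
drive_tool(
  deltas="0 0 0.01 0 0 0 5;0 0 0.02 0 0 0 5;0 0 0.02 0 0 0 5",
)

```text
time: 13.2
tool_pos: [0.5606, 0.1967, 0.1608]
ee_rot: [-3.141, 0.0, 1.804]
wrist_force: [-3.3, -0.5, -6.3]
width: 0.0139
finger_force: 30.0
```

Request:
drive_tool(
  deltas="0 0 0.01 0 0 0 5;0 0 0.01 0 0 0 5",
)

```text
time: 13.4
tool_pos: [0.5611, 0.1968, 0.1604]
ee_rot: [3.141, 0.0, 1.804]
wrist_force: [-2.2, -0.3, -5.5]
width: 0.0136
finger_force: 30.0
```

Request:
drive_tool(
  deltas="0 0 0.01 0 0 0 5;0 0 0.01 0 0 0 5",
)

```text
time: 13.6
tool_pos: [0.5615, 0.1969, 0.16]
ee_rot: [3.139, 0.0, 1.804]
wrist_force: [-2.5, -1.9, -4.5]
width: 0.0138
finger_force: 30.0
```

Request:
drive_tool(
  deltas="0 0 0.01 0 0 0 5;0 0 0.01 0 0 0 5",
)

```text
time: 13.8
tool_pos: [0.562, 0.197, 0.1596]
ee_rot: [3.138, 0.0, 1.804]
wrist_force: [-0.7, -0.7, -2.8]
width: 0.014
finger_force: 30.0
```

Request:
drive_tool(
  deltas="0 0 0.02 0 0 0 5;0 0 0.02 0 0 0 5;0 0 0.02 0 0 0 5",
)

```text
time: 14.1
tool_pos: [0.562, 0.197, 0.1587]
ee_rot: [3.137, 0.0, 1.804]
wrist_force: [-1.5, 0.3, 4.6]
width: 0.0138
finger_force: 30.0
```

Request:
drive_tool(
  deltas="0 0 0.02 0 0 0 5;0 0 0.02 0 0 0 5;0 0 0.02 0 0 0 5",
)

```text
time: 14.4
tool_pos: [0.562, 0.197, 0.1587]
ee_rot: [3.136, 0.0, 1.804]
wrist_force: [-3.5, -0.2, 11.7]
width: 0.0138
finger_force: 30.0
```

Request:
drive_tool(
  deltas="0 0 0.02 0 0 0 5;0 0 0.02 0 0 0 5;0 0 0.02 0 0 0 5",
)

```text
time: 14.7
tool_pos: [0.562, 0.1971, 0.1587]
ee_rot: [3.134, 0.0, 1.804]
wrist_force: [-6.2, -1.3, 16.9]
width: 0.0137
finger_force: 30.0
```

Hard stop at TCP z 0.1587, so the rim is at about 0.149 m and the bridge is home. I'll relax the push and release.

Request:
drive_tool(
  deltas="0 0 -0.03 0 0 0 5;0 0 -0.045 0 0 0 5;0 0 -0.045 0 0 0 5",
)

```text
time: 15.0
tool_pos: [0.562, 0.197, 0.1587]
ee_rot: [3.137, 0.0, 1.804]
wrist_force: [-0.8, 0.7, 7.6]
width: 0.0137
finger_force: 30.0
```

Request:
drive_tool(
  deltas="0 0 0 0 0 0 30;0 0 0 0 0 0 50;0 0 0 0 0 0 60;0 0 0 0 0 0 60;0 0 0 0 0 0 60",
)

```text
time: 15.5
tool_pos: [0.5605, 0.1966, 0.1562]
ee_rot: [-3.14, 0.0, 1.804]
wrist_force: [0.3, 0.3, 0.5]
width: 0.0502
finger_force: 0.0
```

Run:
```python
from h import *
a=snap('scene')
o=robot.get_obs();print(o['tool_pos'],o['wrist_force'],o['width'])
cv2.imwrite('pics/f1.png',cv2.resize(a['img'][120:260,260:400],None,fx=4.2,fy=4.2,interpolation=2)[:,:,::-1])
```

```text
[0.56058866 0.19667666 0.1564765 ] [-0.08485024  0.23068472 -0.24965591] 0.05433435314902718
```

View pics/f1.png

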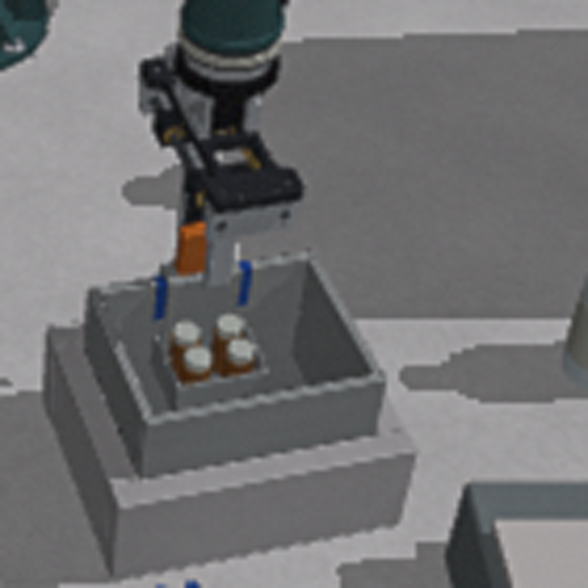

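The vials sit inside the tank with the hook over the near rim, between the bands at (160,300) and (245,283). I'll withdraw and check once more.

Request:
drive_tool(
  deltas="0 0 0 0 0 0 60;0 0 -0.2 0 0 0 60;0 0 -0.6 0 0 0 60;0 0 -1 0 0 0 60;0 0 -1 0 0 0 60",
)

```text
time: 16.05
tool_pos: [0.5633, 0.1974, 0.2648]
ee_rot: [3.128, -0.0, 1.804]
wrist_force: [0.2, -0.3, 0.3]
width: 0.06
finger_force: 0.0
```

Request:
drive_tool(
  deltas="-0.4 -0.3 -0.3 0 0 0 60;-0.8 -0.5 -0.4 0 0 0 60;-1 -0.8 -0.4 0 0 0 60;-1 -1 -0.4 0 0 0 60;-1 -1 -0.4 0 0 0 60",
)

```text
time: 16.55
tool_pos: [0.4851, 0.0754, 0.2976]
ee_rot: [3.14, 0.0, 1.802]
wrist_force: [0.2, 0.5, 0.9]
width: 0.0601
finger_force: 0.0
```

Run:
```python
from fit import *
a=snap('scene');b=snap('top')
o=robot.get_obs();print(o['tool_pos'],o['wrist_force'],o['width'],o['time'])
S=[.5629,.1971,.2315,.149]
f=lambda s,x0,y0,w,h:cv2.resize(s['img'][y0:y0+h,x0:x0+w],None,fx=5,fy=5,interpolation=2)[:,:,::-1].copy()
i1=f(a,275,150,75,80);i2=f(b,165,140,75,80)
for im,s,x0,y0 in((i1,a,275,150),(i2,b,165,140)):
  for l in [(-.002+sx*.007,sy*.022,.0265+sz*.0225) for sx in(-1,1) for sy in(-1,1) for sz in(-1,1)]:
    x=proj(s,W(S,l));cv2.circle(im,(int((x[0]-x0+.5)*5),int((x[1]-y0+.5)*5)),2,(0,255,0),-1)
cv2.imwrite('pics/f2.png',np.hstack([i1,i2]))
```

```text
[0.48668824 0.07646354 0.29668914] [-0.37995236  0.37715543 -0.50577958] 0.06010272046869387 16.65
```

View pics/f2.png

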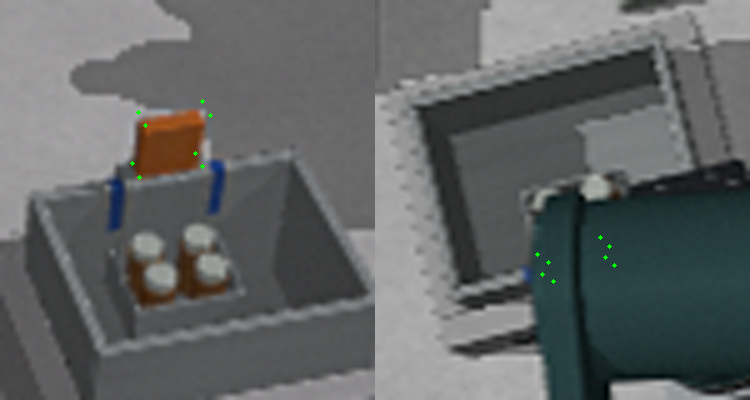

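The handle is centred between the bands (116 and 215, handle middle about 169), the basket is upright and at its seated height, and the gripper is clear.

```bash
python3 -c "
from bench import robot
print(robot.close_job())"
```

```text
the job is handed in; nothing more can be done
None
```

I hung the basket over the bath's near rim, midway between the blue bands with the vials inside the tank, pressed it past the catch to a firm stop (about 19 N), let go and handed the job in. Seating was judged from the forces and pictures, because the catch and plunger could not be read directly.

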